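# Slide a component box under the inspection bridge and set the magnifier

### The job

Push the flat grey component box along the desk, without lifting or tipping it, into the lane of the inspection stand and under its low bridge until it rests squarely against the rubber stop at the end. Then tilt the magnifier towards you by its yellow bar until its pointer is at the red mark, 40 degrees forward of upright, and let go. Leave the small jar and the glue stick where they stand.

Things in the scene. Friction and masses are not known exactly. Their poses are not given: they have to be found in the camera images.
- box: flat light-grey assortment box, red-and-white label on its fixed lid, 98 (x) x 128 (y) x 35 (z) mm, 0.3 kg, loose on the desk. Origin at the centre of its underside. Upright faces at x = -43 (towards the robot) and x = +45, y = -64 and +64 mm; a tab 24 mm wide stands out to x = -49 mm at height 30 to 35 mm. Too wide to grasp: push it.
- stand: fixed inspection stand. Origin on the desk, where the box's origin is when home; x along the lane, away from the robot, y left. Aluminium rails (smooth, friction 0.2) 43 mm high, x = -12 to +54 mm, inner faces y = -69 and +69 mm. Rubber stop 22 mm high, face at x = +45 mm. A 98 mm high hinge post on each rail at x = +30, y = -74 and +74 mm. 
- lane_mouth (a point): on the desk, middle of the lane's flared mouth, at stand x = -66 mm, y = 0; the mouth's walls, 30 mm high, stand with inner faces at y = -85 and +85 mm here and narrow to the rails (138 mm apart) at x = -16 mm
- bridge_edge (a point): middle of the bridge's yellow front edge, its underside: stand x = -8, y = 0, z = 43 mm. The fixed grey bridge plate covers the lane from here to x = +55 mm; top 49 mm above the desk
- red_mark (a point): the wide red mark at 40 degrees on the white angle drum (radius 46 mm about the hinge axis, stand y = 83 to 95 mm, black ticks every 10 degrees from -30 to 90); the magnifier's black pointer runs over the drum's rim
- lens (a joint): tilt of the magnifier about a stiff hinge along the stand's y axis; it stays where it is left. 0 = upright, positive = tilted towards the robot (stand's -x), in rad; the red mark is 0.70 rad (40 degrees). Range -0.6 to 1.2, stiffness about 0.22 N m. A black frame 126 mm wide in y with a clear pane reaches 97 mm from the hinge.
- lens_bar (a point): centre of the magnifier's yellow handle bar: round, 12 mm thick, 110 mm long, parallel to the stand's y axis, 130 mm from the hinge; carried by two thin stems 45 mm either side of its centre, with a 27 mm open gap between bar and frame
- lens_hinge (a point): point on the magnifier's hinge axis in the middle of the lane, at stand x = +30, y = 0, z = 85 mm
- small_jar: small brown jar with a white lid, 45 mm diameter, 52 mm high, loose bystander beside the stand; origin at the centre of its underside
- glue_stick: upright yellow glue stick with a red cap, 27 mm diameter, 92 mm high, loose bystander beside the stand; origin at the centre of its underside
Mind the look-alikes: they are no part of the job. What is shaped like the box but green or purple is not meant.

How it is judged:
By the outcome, as a careful person would: the job done as asked, in the order asked, and still so for the second after the job is handed in, with the robot touching nothing.
It also fails if it takes over 72 s, if anything falls off the work surface, if the arm or the gripper's body presses on something with over 40 N, if the wrist force passes 120 N, or if a joint passes its speed limit or range.

### The arm

A 6-joint arm with a two-finger parallel gripper is mounted at the origin on a cart in front of the work surface, level with it; the furniture and walls round the work are solid. World frame = base frame: x ahead of the robot, y to its left, z up, the work surface at z = 0. Lengths are in m, angles in degrees, forces in N, time in s.
With the tool pointing down it reaches from about 0.3 to 0.75 m from the base axis. Payload 8.5 kg.
Tool frame: the origin (TCP) lies midway between the tips of the shut fingers; the grasp point (between the pads) lies 19 mm behind it; z points along the fingers, y is the line along which they close (so a half turn about z gives the same grasp; the last joint's range is limited). The gripper opens to 85 mm and grips with 20 to 120 N. Pads are 22 mm wide; open, the fingers measure 114 mm over their backs; the gripper's body (76 mm by 85 mm) begins 54 mm behind the grasp point. The pads swing forward as they close: fully open they stand 13 mm farther back than shut.
Start: joints at [63.581, 21.807, 74.336, -0, 83.858, -12.336], TCP at [0.134, 0.533, 0.231] pointing down, gripper open.
Joint ranges: [-178.18, 178.18], [-50.72, 133.34], [12.68, 142.11], [-81.47, 261.47], [9.98, 163.14], [-165.26, 165.26]. Speed limits (degrees/s): [136.94, 136.94, 180, 180, 180, 180].

### API

Orientations are given as a 3x3 rotation matrix whose columns are the frame's x, y, z axes.
In Python, from rig import env gives the robot as it stands. The module is installed in compiled form; this text tells all that it offers.
- The arm moves only by the tool jog_arm, never from a script. Its argument "targets" is a list of rows, each a list of 6 numbers: the shift along the tool's x, y, z in cm, then the turn, a rotation vector about the tool's x, y, z in degrees. A call has 1 to 8 rows; each row is the pose to reach, as a shift and turn from the pose commanded when the call began, along the tool's axes at that moment; what a row does not reach only later rows make up. A row lasts 1/12 s, in which the tool goes at most 41.7 mm and 7.16 degrees, less where a joint would pass 70% of its speed; a pose out of reach is approached as far as the arm can. A call with a gripper value outside its range is refused whole. "hand" is the opening, from 0 (shut) to 1 (fully open), set as the call begins (left out, the last holds). The fingers move at their own pace and stop on an object; "newtons" is the grip in N (left out, the last holds). Time passes only in rows, so rows that repeat a pose let the fingers close. It gives the time, the measured TCP pose, the force, the opening and the grip force at its end, in the units of the state.
- env.observe(): the state, without advancing time (a new reading comes with each control period).
- env.get_image(name): name is "side" or "top" or "wrist"; returns a dict with "frame" (480x640x3 uint8, red, green, blue), "depth" (480x640 float32, m along the optical axis (not along the pixel's ray), 0 where there is no reading), "fovy" (degrees; the focal length in pixels is half the picture's height over the tangent of half this angle, whatever the lens; pixels are square), "cx", "cy" (the principal point, pixels), "cam_to_world" (4x4, takes a point from camera to world coordinates). Camera axes: x right, y down, z forward; pixel columns grow to the right and rows downward; lengths in m; the calibration is good to about 2 mm. A picture is of the moment at which its call begins.
- env.close_job(): hands the job in; it is judged then, once.
Trained networks look in the newest picture that a camera, given by its name, has taken for a name from the list of things; names that differ only in an ending like _2 or _b are one class to them, and where a whole thing is asked for, a point or a joint stands for the part that bears it (a point fixed in the world has none). Each returns a list of dicts, best first, with "score" (0 to 1); they miss things now and then, are a little off and sometimes report something else, mostly with a low value. They report only what shows in the picture. A call takes as long as a camera call. They do not tell look-alikes from the thing itself.
- env.regions_of(camera, target): "pixels" (480x640 bool, what is visible of it) and "point" ([row, column] in pixels, amid what is visible of it).
The state is a dict: "time_s": time; "q": joint angles; "qvel": joint speeds; "joint_efforts": joint torques, N m; "position": TCP position; "tool_rot": TCP orientation; "ft_force": force on the tool from outside, world axes, zero at the start; "wrist_torque": the same for the moment, N m; "grip_width": finger opening in m; "gripper_force": force on a finger pad.
Only numpy, scipy, OpenCV 4.12 (cv2) and the standard library are available. Lean on these libraries where they do the work, as an engineer would, in place of code of your own. Each camera call takes 0.05 s, during which the arm holds its last target. There are 200 camera calls.

## Working session

There is one attempt and no reset: what is moved stays moved. The work goes in short steps, Python scripts to look and compute and a tool call to move; the robot and the scene stay as the last step left them, time stands still between calls to the robot, and variables do not carry over. Pictures are saved under pics/ and viewed, at most 10 in all, crops included, and the job is handed in when it is done.

Besides the shell and the picture viewer there is one more tool, called after "Emit:" as name(argument=value, ...), one argument or row to a line, values as JSON. jog_arm: Moves the arm, as the interface text tells. Its arguments: {"type":"object","properties":{"targets":{"type":"array","items":{"type":"array","items":{"type":"number"}}},"hand":{"type":"number"},"newtons":{"type":"number"}},"required":["targets"]}

```bash
mkdir -p pics; cat > h.py <<'E'
import numpy as np, cv2
from rig import env
def pic(n):
    return env.get_image(n)
def K(im):
    f=im["frame"].shape[0]/2/np.tan(np.radians(im["fovy"])/2); return f,im["cx"],im["cy"]
def world(im,r,c,d=None):
    r=np.asarray(r,float);c=np.asarray(c,float)
    f,cx,cy=K(im)
    if d is None: d=im["depth"][r.astype(int),c.astype(int)]
    p=np.stack([(c-cx)/f*d,(r-cy)/f*d,d,np.ones_like(d)],-1)
    return (p@im["cam_to_world"].T)[...,:3]
def pix(im,P):
    f,cx,cy=K(im); p=np.linalg.inv(im["cam_to_world"])@np.append(P,1)
    return p[1]/p[2]*f+cy,p[0]/p[2]*f+cx
def save(im,n,crop=None,s=1):
    a=im["frame"][:,:,::-1]
    if crop: a=a[crop[0]:crop[1],crop[2]:crop[3]]
    cv2.imwrite("pics/"+n,cv2.resize(a,None,fx=s,fy=s,interpolation=cv2.INTER_CUBIC))
E
python3 - <<'E'
from h import *
np.set_printoptions(precision=3,suppress=True)
s=env.observe();print(s["time_s"],s["position"],s["tool_rot"],s["ft_force"])
ims={}
for n in("top","side"):
    im=pic(n);ims[n]=im;print(n,im["fovy"],im["cam_to_world"][:3].tolist())
    for t in("box","stand","lens","lens_bar","red_mark","small_jar","glue_stick","lane_mouth","bridge_edge"):
        for g in env.regions_of(n,t):
            P=g["pixels"]; r,c=np.nonzero(P&(im["depth"]>0))
            w=world(im,r,c) if len(r) else np.zeros((1,3))
            print(t,round(g["score"],2),np.round(g["point"]),len(r),np.median(w,0),np.percentile(w,3,0),np.percentile(w,97,0))
a=np.hstack([ims["top"]["frame"],ims["side"]["frame"]])[:,:,::-1]
save(ims["top"],"top0.png");save(ims["side"],"side0.png")
E
```

```text
0.0 [0.134 0.533 0.231] [[-0.97   0.243 -0.001]
 [ 0.243  0.97  -0.001]
 [ 0.    -0.001 -1.   ]] [-0.328  0.199  0.785]
top 48.25286239621127 [[-0.0035493291938818484, -0.9936387065815987, 0.11255897585319752, 0.4406970128019742], [-0.9998223689428216, 0.001442637253525511, -0.018792268604895822, 0.0653016178794784], [0.01851034369851815, -0.11260568183090046, -0.9934673258822155, 1.0007319308232474]]
box 0.89 [287. 302.] 3571 [0.476 0.076 0.034] [0.433 0.016 0.031] [0.519 0.135 0.038]
box 0.78 [349. 394.] 3736 [ 0.355 -0.095  0.034] [ 0.297 -0.139  0.029] [ 0.415 -0.053  0.038]
box 0.76 [251. 430.] 3621 [ 0.541 -0.154  0.034] [ 0.481 -0.199  0.021] [ 0.602 -0.113  0.038]
stand 0.41 [170. 301.] 3152 [0.661 0.08  0.15 ] [ 0.641  0.018 -0.   ] [0.724 0.139 0.218]
lens 0.97 [167. 301.] 2948 [0.66  0.077 0.153] [0.642 0.019 0.084] [0.682 0.134 0.218]
lens_bar 0.7 [168. 301.] 2796 [0.66  0.078 0.153] [0.642 0.019 0.087] [0.678 0.134 0.218]
red_mark 0.83 [187. 298.] 6066 [0.649 0.082 0.101] [ 0.592 -0.009  0.008] [0.676 0.163 0.217]
red_mark 0.42 [165. 300.] 2810 [0.66  0.08  0.153] [0.642
[... 921 characters left out ...]
0.064 0.033] [0.432 0.012 0.004] [0.517 0.136 0.037]
box 0.21 [225. 376.] 6844 [0.646 0.078 0.077] [ 0.569 -0.015 -0.001] [0.677 0.165 0.215]
stand 0.97 [225. 375.] 6779 [0.646 0.079 0.081] [ 0.57  -0.013  0.001] [0.677 0.164 0.215]
lens 0.91 [203. 385.] 2595 [0.658 0.073 0.146] [0.641 0.016 0.085] [0.677 0.134 0.217]
red_mark 0.56 [224. 372.] 6551 [0.646 0.079 0.083] [ 0.572 -0.012  0.002] [0.675 0.161 0.215]
small_jar 0.6 [189. 332.] 239 [0.607 0.222 0.049] [0.599 0.206 0.004] [0.633 0.24  0.054]
glue_stick 0.55 [299. 409.] 497 [ 0.659 -0.076  0.064] [ 0.651 -0.082  0.005] [ 0.673 -0.059  0.093]
lane_mouth 0.92 [222. 376.] 6597 [0.646 0.078 0.084] [ 0.571 -0.013  0.003] [0.676 0.161 0.215]
```

View pics/top0.png

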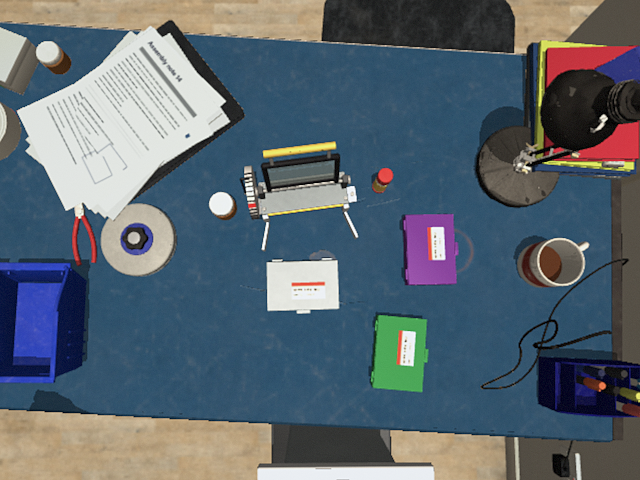

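View pics/side0.png

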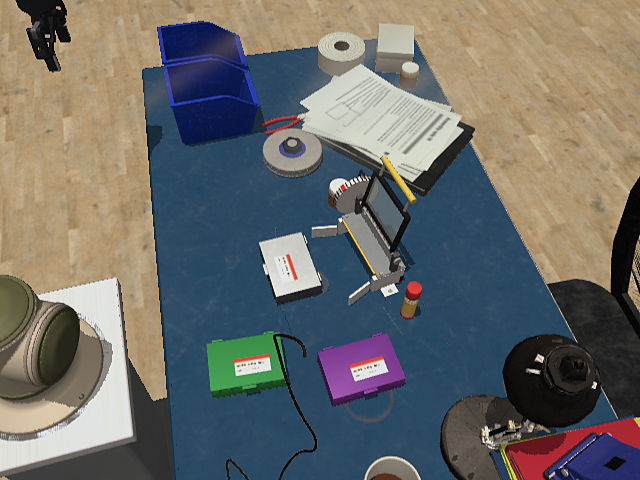

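The top view shows the grey box at (287,302) with its tab facing the robot, and the stand at (187,300), slightly turned. The jar is at (205,222) and the glue stick at (183,382). Box candidates are grey (287,302), purple (250,430) and green (352,398). The description says grey, so I'm choosing (287,302).

```bash
cat >> h.py <<'E'
def onplane(im,r,c,z):
    f,cx,cy=K(im);r=np.asarray(r,float);c=np.asarray(c,float)
    d=np.stack([(c-cx)/f,(r-cy)/f,np.ones_like(r)],-1)@im["cam_to_world"][:3,:3].T
    o=im["cam_to_world"][:3,3]; t=(z-o[2])/d[...,2]
    return o+d*t[...,None]
def greybox(im,n="top"):
    for g in env.regions_of(n,"box"):
        m=g["pixels"]; hsv=cv2.cvtColor(im["frame"],cv2.COLOR_RGB2HSV)
        if np.median(hsv[m][:,1])<50:
            r,c=np.nonzero(m); w=world(im,r,c); k=(abs(w[:,2]-.035)<.006)
            p=onplane(im,r[k],c[k],.035)[:,:2]
            return g["score"],p,cv2.minAreaRect((p*1000).astype(np.float32))
E
python3 - <<'E'
from h import *
np.set_printoptions(precision=4,suppress=True)
im=pic("top")
print(greybox(im)[0],greybox(im)[2])
hsv=cv2.cvtColor(im["frame"],cv2.COLOR_RGB2HSV)
y=(abs(hsv[...,0].astype(int)-26)<6)&(hsv[...,1]>130)&(hsv[...,2]>90)
y[:130]=0;y[225:]=0;y[:,:245]=0;y[:,360:]=0
r,c=np.nonzero(y);w=world(im,r,c)
for nm,k in(("bar",w[:,2]>.15),("edge",(w[:,2]<.07)&(w[:,2]>.03))):
    p=w[k];print(nm,len(p),np.median(p,0)); rect=cv2.minAreaRect((p[:,:2]*1000).astype(np.float32));print(rect)
    f=np.polyfit(p[:,1],p[:,0],1);print("yaw(deg) of y-axis",np.degrees(np.arctan(-f[0])),p[:,1].min(),p[:,1].max(),np.percentile(p[:,2],[5,50,95]))
# height map of stand
d=im["depth"];R,C=np.mgrid[130:260,230:365];W=world(im,R,C)
k=(W[...,2]>.02)&(W[...,2]<.034)
pp=W[k];print("walls",len(pp)); 
k=(W[...,2]>.07)&(W[...,2]<.135)&(W[...,1]>.14);print("drum",W[k].mean(0),W[k].min(0),W[k].max(0),k.sum())
save(im,"crop1.png",(130,330,230,430),3.0)
E
```

```text
0.7 ((475.6309509277344, 76.15836334228516), (96.29864501953125, 128.1413116455078), 1.037893533706665)
bar 469 [0.6717 0.0844 0.2163]
((570.53662109375, 47.974979400634766), (238.9317169189453, 107.45093536376953), 16.613100051879883)
yaw(deg) of y-axis 6.6692834488046895 0.024027395186851076 0.13220655586847266 [0.2116 0.2163 0.2193]
edge 123 [0.6115 0.0704 0.0479]
((611.2631225585938, 70.34841918945312), (3.3479251861572266, 134.70404052734375), 7.528263568878174)
yaw(deg) of y-axis 7.750389020401355 0.003487997706484204 0.13698065745682947 [0.0448 0.0479 0.0511]
walls 236
drum [0.6304 0.16   0.1114] [0.5892 0.141  0.0702] [0.6806 0.1775 0.1343] 606
```

View pics/crop1.png

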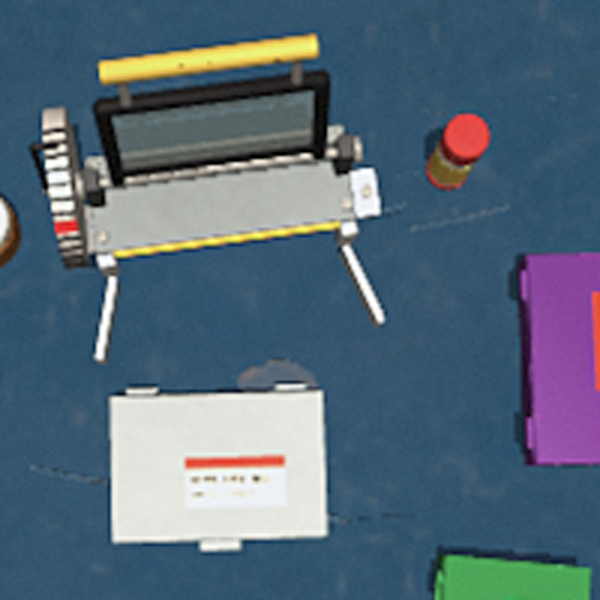

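The crop confirms the light-grey box with the red and white label and its tab towards the robot. The red mark is at crop (228,65). Plan: lower the arm left of the box, nudge it sideways about 23 mm onto the lane axis, then push from behind with the open fingers straddling the tab.

```bash
cat >> h.py <<'E'
from scipy.spatial.transform import Rotation as Rn
def rot(yaw,pitch=0):  # tool down; yaw of tool y vs world y; pitch about tool y after
    a=np.radians(yaw); c,s=np.cos(a),np.sin(a)
    return np.array([[-c,-s,0],[-s,c,0],[0,0,-1.]])@Rn.from_euler("y",pitch,degrees=True).as_matrix()
def go(P,Rg):
    s=env.observe();R=np.array(s["tool_rot"])
    print("shift cm",np.round(R.T@(np.array(P)-s["position"])*100,2),"turn",np.round(Rn.from_matrix(R.T@Rg).as_rotvec(degrees=True),2))
def S(o,yaw,x,y):
    a=np.radians(yaw);return np.array([o[0]+x*np.cos(a)-y*np.sin(a),o[1]+x*np.sin(a)+y*np.cos(a)])
E
python3 - <<'E'
from h import *
np.set_printoptions(precision=4,suppress=True)
im=pic("top")
hsv=cv2.cvtColor(im["frame"],cv2.COLOR_RGB2HSV)
y=(abs(hsv[...,0].astype(int)-26)<6)&(hsv[...,1]>110)&(hsv[...,2]>80)
for a,b,z in((140,165,.213),(200,222,.047)):
    m=y.copy();m[:a]=0;m[b:]=0;m[:,:245]=0;m[:,360:]=0
    r,c=np.nonzero(m);p=onplane(im,r,c,z)[:,:2]
    print(len(r),cv2.minAreaRect((p*1000).astype(np.float32)),np.degrees(np.arctan(-np.polyfit(p[:,1],p[:,0],1)[0])),p.mean(0))
go((.458,.2115,.2),rot(7.3))
E
```

```text
525 ((673.3646850585938, 78.19449615478516), (11.90929889678955, 110.13951110839844), 7.866164207458496) 7.556222334191297 [0.6732 0.0794]
170 ((611.156494140625, 70.16474914550781), (3.99300479888916, 134.95079040527344), 7.681604862213135) 7.69515728855179 [0.6112 0.0702]
shift cm [-39.28 -23.34   3.13] turn [  0.    -0.   -21.38]
```

Emit:
jog_arm(
  targets=[
    [-2.5,-1.5,0,0,0,-3],
    [-5,-3,0,0,0,-6],
    [-7.5,-4.5,0,0,0,-9],
    [-10,-6,0,0,0,-12],
    [-12.5,-7.5,0,0,0,-15],
    [-15,-9,0,0,0,-18],
    [-17.5,-10.5,0,0,0,-21.4],
    [-20,-12,0,0,0,-21.4],
  ],
  hand=1,
)

```text
time_s: 1.87
position: [0.2994, 0.3673, 0.2315]
tool_rot: [[-0.991, -0.131, 0.0], [-0.131, 0.991, 0.0], [-0.0, 0.0, -1.0]]
ft_force: [0.2, -0.2, -0.4]
grip_width: 0.0853
gripper_force: 0.0
```

Emit:
jog_arm(
  targets=[
    [-2,-2.5,1,0,0,0],
    [-4,-5,2,0,0,0],
    [-6,-7.5,4,0,0,0],
    [-8,-10,6,0,0,0],
    [-10,-12.5,8,0,0,0],
    [-12,-15.5,10,0,0,0],
    [-13.7,-17.5,12,0,0,0],
    [-13.7,-17.5,14,0,0,0],
  ],
)

```text
time_s: 2.53
position: [0.4603, 0.2093, 0.0904]
tool_rot: [[-0.992, -0.123, 0.003], [-0.123, 0.992, -0.0], [-0.002, -0.001, -1.0]]
ft_force: [0.7, 0.2, -0.5]
grip_width: 0.0856
gripper_force: 0.0
```

Emit:
jog_arm(
  targets=[
    [0,0,2,0,0,0],
    [0,0,4,0,0,0],
    [0,0,6,0,0,0],
    [0,0,8,0,0,0],
    [0,0,8.8,0,0,0],
    [0,-0.2,8.9,0,0,0],
    [0,-0.6,8.9,0,0,0],
    [0,-1.0,8.9,0,0,0],
  ],
)

```text
time_s: 3.2
position: [0.4587, 0.2022, 0.0033]
tool_rot: [[-0.992, -0.128, 0.002], [-0.128, 0.992, 0.0], [-0.002, 0.0, -1.0]]
ft_force: [0.2, 0.4, -0.3]
grip_width: 0.0854
gripper_force: 0.0
```

Emit:
jog_arm(
  targets=[
    [0,-0.4,0,0,0,0],
    [0,-0.8,0,0,0,0],
    [0,-1.2,0,0,0,0],
    [0,-1.6,0,0,0,0],
    [0,-2.0,0,0,0,0],
    [0,-2.4,0,0,0,0],
    [0,-2.7,0,0,0,0],
    [0,-2.7,0,0,0,0],
  ],
)

```text
time_s: 3.87
position: [0.4616, 0.1749, 0.0023]
tool_rot: [[-0.992, -0.127, -0.0], [-0.127, 0.992, -0.0], [0.0, -0.0, -1.0]]
ft_force: [-0.5, -0.1, 0.5]
grip_width: 0.0857
gripper_force: 0.0
```

```bash
python3 - <<'E'
from h import *
np.set_printoptions(precision=4,suppress=True)
im=pic("top")
for g in env.regions_of("top","box"): print(g["score"],g["point"])
sc,p,rc=greybox(im);print(sc,rc)
save(im,"p2.png",(130,330,230,430),3.0)
E
```

```text
0.87 [250.5, 429.6]
0.78 [282.1, 315.7]
0.72 [350.7, 396.4]
0.78 ((480.1893005371094, 53.658756256103516), (97.34745788574219, 127.71260833740234), 3.510982036590576)
```

View pics/p2.png

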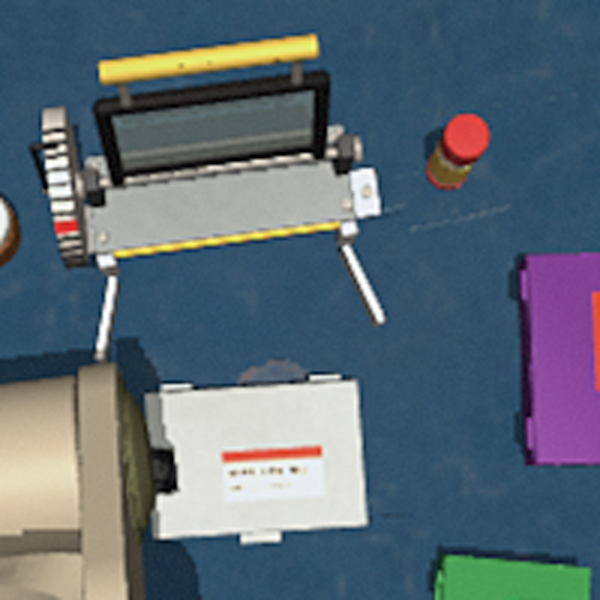

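Box now at (0.480, 0.054), yaw 3.5°, which is about 1 mm off the lane axis. Next I go around behind it.

Emit:
jog_arm(
  targets=[
    [0,1,0,0,0,0],
    [0,2,-0.5,0,0,0],
    [2.4,2,-2,0,0,0],
    [4.8,2,-3,0,0,0],
    [7.1,1,-3,0,0,-0.35],
    [7.1,-1.5,-3,0,0,-0.35],
    [7.1,-4.5,-3,0,0,-0.35],
    [7.1,-7,-3,0,0,-0.35],
  ],
)

```text
time_s: 4.68
position: [0.3999, 0.0969, 0.0328]
tool_rot: [[-0.991, -0.135, 0.001], [-0.135, 0.991, -0.0], [-0.001, -0.0, -1.0]]
ft_force: [1.3, 0.5, -0.7]
grip_width: 0.0854
gripper_force: 0.0
```

Emit:
jog_arm(
  targets=[
    [0,-2,0,0,0,0],
    [0,-4,0.5,0,0,0],
    [0,-5.4,1.5,0,0,0],
    [0,-5.4,2.5,0,0,0],
    [0,-5.4,3,0,0,0],
    [0,-5.4,3.2,0,0,0],
    [0,-5.4,3.2,0,0,0],
    [0,-5.4,3.2,0,0,0],
  ],
)

```text
time_s: 5.35
position: [0.4073, 0.0442, 0.0006]
tool_rot: [[-0.991, -0.135, 0.0], [-0.135, 0.991, -0.0], [-0.0, -0.0, -1.0]]
ft_force: [-0.3, -0.5, 0.0]
grip_width: 0.0851
gripper_force: 0.0
```

```bash
python3 - <<'E'
from h import *
o=(.617,.071)
for x in(-212,-140,-54): go((*S(o,7.65,x/1000,0),0.0),rot(7.65))
E
```

```text
shift cm [ 0.06 -0.14  0.06] turn [-0.    0.01  0.08]
shift cm [-7.14 -0.15  0.06] turn [-0.    0.01  0.08]
shift cm [-15.74  -0.16   0.06] turn [-0.    0.01  0.08]
```

Emit:
jog_arm(
  targets=[
    [-0.8,-0.1,0,0,0,0],
    [-1.5,-0.15,0,0,0,0],
    [-2.0,-0.15,0,0,0,0],
    [-2.5,-0.15,0,0,0,0],
    [-3.0,-0.15,0,0,0,0],
    [-3.5,-0.15,0,0,0,0],
    [-4.0,-0.15,0,0,0,0],
    [-4.5,-0.15,0,0,0,0],
  ],
)

```text
time_s: 6.02
position: [0.4523, 0.0482, 0.0003]
tool_rot: [[-0.991, -0.133, -0.0], [-0.133, 0.991, 0.0], [0.0, 0.0, -1.0]]
ft_force: [-1.8, 0.1, 2.2]
grip_width: 0.0855
gripper_force: 1.4
```

Emit:
jog_arm(
  targets=[
    [-0.5,0,0,0,0,0],
    [-1.0,0,0,0,0,0],
    [-1.5,0,0,0,0,0],
    [-2.0,0,0,0,0,0],
    [-2.5,0,0,0,0,0],
    [-2.5,0,0,0,0,0],
  ],
)

```text
time_s: 6.52
position: [0.4782, 0.0514, 0.0004]
tool_rot: [[-0.991, -0.133, 0.002], [-0.133, 0.991, -0.0], [-0.002, -0.0, -1.0]]
ft_force: [0.0, 0.1, 0.1]
grip_width: 0.0853
gripper_force: 0.0
```

```bash
python3 - <<'E'
from h import *
im=pic("top")
g=greybox(im); print(g and (g[0],g[2]))
go((*S((.617,.071),7.65,-.054,0),0.0),rot(7.65))
save(im,"p3.png",(130,330,230,430),3.0)
E
```

```text
(0.83, ((563.9033203125, 65.98064422607422), (44.34785461425781, 128.76502990722656), 0.7548186779022217))
shift cm [-8.7   0.08  0.04] turn [-0.01  0.06  0.02]
```

View pics/p3.png

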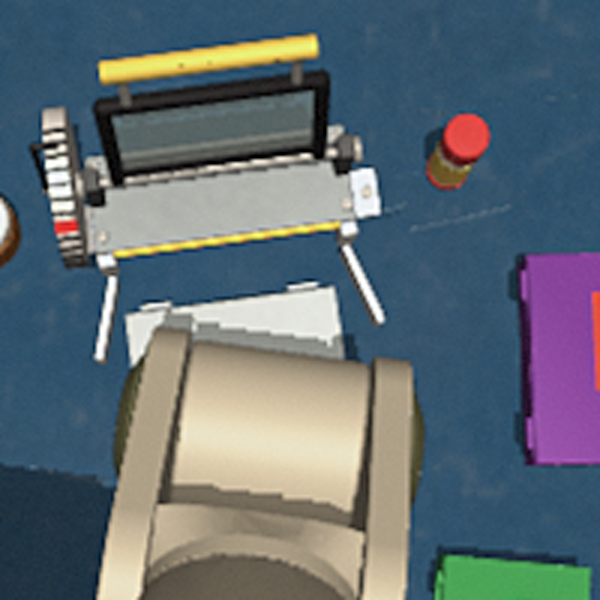

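Front edge of the box is at crop (125,315)–(335,290). It is parallel to the bridge and within about 2 mm of the lane centre, so I'm pushing on.

Emit:
jog_arm(
  targets=[
    [-0.6,0,0,0,0,0],
    [-1.2,0.05,0,0,0,0],
    [-1.8,0.05,0,0,0,0],
    [-2.4,0.05,0,0,0,0],
    [-3.0,0.05,0,0,0,0],
    [-3.6,0.05,0,0,0,0],
    [-4.2,0.05,0,0,0,0],
    [-4.8,0.05,0,0,0,0],
  ],
)

```text
time_s: 7.28
position: [0.5248, 0.0584, 0.0003]
tool_rot: [[-0.991, -0.133, -0.0], [-0.133, 0.991, -0.0], [0.0, -0.0, -1.0]]
ft_force: [-2.4, -0.7, 0.5]
grip_width: 0.0854
gripper_force: 0.9
```

Emit:
jog_arm(
  targets=[
    [-0.5,0,0,0,0,0],
    [-1.0,0,0,0,0,0],
    [-1.5,0,0,0,0,0],
    [-2.0,0,0,0,0,0],
    [-2.4,0,0,0,0,0],
    [-2.7,0,0,0,0,0],
    [-2.9,0,0,0,0,0],
    [-3.1,0,0,0,0,0],
  ],
)

```text
time_s: 7.95
position: [0.555, 0.0625, 0.0003]
tool_rot: [[-0.991, -0.133, -0.0], [-0.133, 0.991, -0.0], [0.0, 0.0, -1.0]]
ft_force: [-1.2, -0.8, 1.9]
grip_width: 0.0851
gripper_force: 1.1
```

Emit:
jog_arm(
  targets=[
    [-0.2,0,0,0,0,0],
    [-0.4,0,0,0,0,0],
    [-0.6,0,0,0,0,0],
    [-0.7,0,0,0,0,0],
    [-0.8,0,0,0,0,0],
  ],
)

```text
time_s: 8.37
position: [0.563, 0.0635, 0.0003]
tool_rot: [[-0.991, -0.133, -0.0], [-0.133, 0.991, -0.0], [0.0, 0.0, -1.0]]
ft_force: [-2.2, 0.1, 2.1]
grip_width: 0.0853
gripper_force: 1.1
```

Emit:
jog_arm(
  targets=[
    [-0.1,0,0,0,0,0],
    [-0.2,0,0,0,0,0],
    [-0.3,0,0,0,0,0],
  ],
)

```text
time_s: 8.62
position: [0.5629, 0.0636, 0.0003]
tool_rot: [[-0.991, -0.134, -0.007], [-0.134, 0.991, -0.001], [0.007, 0.0, -1.0]]
ft_force: [-19.3, -6.2, 13.4]
grip_width: 0.0854
gripper_force: 10.1
```

Contact with the stop at TCP stand x = -54.5 mm, matching the expected -54. I'll back off and check.

Emit:
jog_arm(
  targets=[
    [0.3,0,0,0,0,0],
    [1,0,0,0,0,0],
    [2.5,0,0,0,0,0],
    [5,0,0,0,0,0],
    [8,0,-2,0,0,0],
    [11,0,-5,0,0,0],
    [13,0,-8,0,0,0],
    [15,0,-11,0,0,0],
  ],
)

```text
time_s: 9.28
position: [0.4156, 0.0439, 0.1113]
tool_rot: [[-0.991, -0.133, -0.0], [-0.133, 0.991, 0.0], [0.0, 0.0, -1.0]]
ft_force: [1.3, -0.1, 0.4]
grip_width: 0.0852
gripper_force: 0.0
```

```bash
python3 - <<'E'
from h import *
np.set_printoptions(precision=4,suppress=True)
im=pic("top");sd=pic("side")
o=(.617,.071)
g=greybox(im)
if g:
    p=g[1]; a=np.radians(7.65); d=p-o; q=np.c_[d@[np.cos(a),np.sin(a)],d@[-np.sin(a),np.cos(a)]]*1000
    print(g[0],g[2],q.min(0),q.max(0))
    k=(abs(q[:,1])>20)&(abs(q[:,1])<55); b=q[k]
    ys=np.arange(-60,61,5); e=np.array([[y,q[abs(q[:,1]-y)<2.5][:,0].min()] for y in ys]); e2=e[abs(e[:,0])>18]
    print("back edge fit",np.polyfit(e2[:,0],e2[:,1],1)); 
a1=cv2.resize(im["frame"][150:270,240:360],(400,400),interpolation=cv2.INTER_CUBIC)
a2=cv2.resize(sd["frame"][150:310,300:460],(400,400),interpolation=cv2.INTER_CUBIC)
cv2.imwrite("pics/p4.png",np.hstack([a1,a2])[:,:,::-1])
go((*S(o,7.65,.086,0),0.30),rot(7.65))
E
```

```text
0.95 ((589.9550170898438, 71.24790954589844), (42.964996337890625, 127.7105941772461), 7.589763164520264) [-48.2651 -60.0262] [-5.2985 67.7055]
back edge fit [ -0.0025 -41.9168]
shift cm [-28.84   0.01 -18.64] turn [-0.09  0.3  -0.  ]
```

View pics/p4.png

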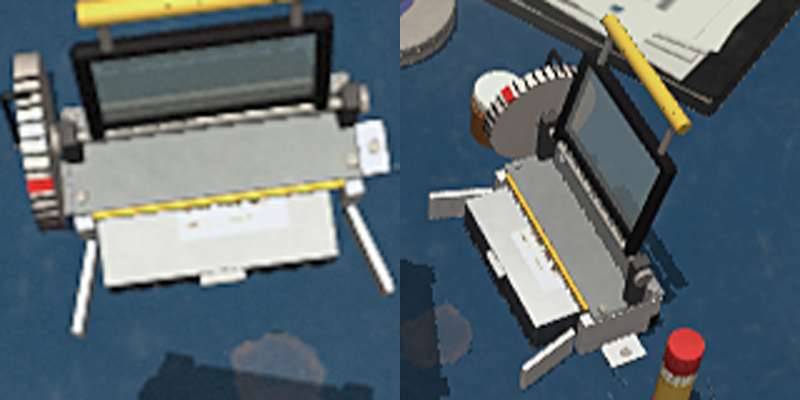

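The pictures show the box under the bridge with its back edge at left-half (105,288)–(335,257), parallel to the yellow edge. Its back face is at stand x ≈ -42 and it is square to 0.2°, so it's home. Jar and glue stick are untouched. Next, the lens bar.

Emit:
jog_arm(
  targets=[
    [0,0,-3.5,0,0,0],
    [0,0,-7,0,0,0],
    [0,0,-10.5,0,0,0],
    [-1,0,-14,0,0,0],
    [-3,0,-17.5,0,0,0],
    [-6,0,-18.6,0,0,0],
    [-9,0,-18.6,0,0,0],
    [-12,0,-18.6,0,0,0],
  ],
  hand=0,
  newtons=20,
)

```text
time_s: 10.1
position: [0.5384, 0.0602, 0.296]
tool_rot: [[-0.991, -0.133, 0.001], [-0.133, 0.991, -0.0], [-0.001, -0.0, -1.0]]
ft_force: [-1.3, 0.0, 0.1]
grip_width: -0.0
gripper_force: 0.0
```

Emit:
jog_arm(
  targets=[
    [-2.5,0,0,0,0,0],
    [-5,0,0,0,0,0],
    [-7.5,0,0,0,0,0],
    [-10,0,0,0,0,0],
    [-12.5,0,0,0,0,0],
    [-15,0,0,0,0,0],
    [-16.8,0,0,0,0,0],
    [-16.8,0,0,0,0,0],
  ],
)

```text
time_s: 10.77
position: [0.7056, 0.0826, 0.2919]
tool_rot: [[-0.991, -0.134, -0.003], [-0.134, 0.991, 0.0], [0.003, 0.001, -1.0]]
ft_force: [-0.6, 0.7, -1.0]
grip_width: 0.0003
gripper_force: 0.0
```

```bash
cat >> h.py <<'E'
def lens(im,lo=.15):
    o=np.array((.617,.071));a=np.radians(7.65)
    hsv=cv2.cvtColor(im["frame"],cv2.COLOR_RGB2HSV)
    y=(abs(hsv[...,0].astype(int)-26)<6)&(hsv[...,1]>110)&(hsv[...,2]>80)&(im["depth"]>0)
    r,c=np.nonzero(y);w=world(im,r,c);d=w[:,:2]-o
    q=np.c_[d@[np.cos(a),np.sin(a)],d@[-np.sin(a),np.cos(a)],w[:,2]]*1000
    k=(abs(q[:,1])<60)&(abs(q[:,0])<120)&(q[:,2]>lo*1000)&(q[:,2]<225);q=q[k]
    cam=im["cam_to_world"][:3,3]
    m=np.median(q,0)
    # surface->centre: 6 mm along the view ray, less by curvature
    m2=[*(np.linalg.solve(np.array([[np.cos(a),-np.sin(a)],[np.sin(a),np.cos(a)]]),cam[:2]-o)*1000),cam[2]*1000]
    v=(m-m2)*[1,0,1];m=m+5*v/np.linalg.norm(v)
    return len(q),m,np.degrees(np.arctan2(30-m[0],m[2]-85)),np.hypot(30-m[0],m[2]-85)
E
python3 - <<'E'
from h import *
np.set_printoptions(precision=2,suppress=True)
s=env.observe();print(s["time_s"],s["position"],s["grip_width"])
im=pic("side");print(lens(im));print(lens(pic("top")))
b=np.array([.030+.130*np.sin(.208),.085+.13*np.cos(.208)]);print(b)
go((*S((.617,.071),7.65,b[0]+.006+.011+.010,0),b[1]-.008),rot(7.65))
save(im,"p5.png",(60,320,260,520),2.3)
E
```

```text
10.7667 [0.71 0.08 0.29] 0.0002843222277881085
(360, array([ 57.06,  -4.25, 211.05]), np.float64(-12.117515097886175), np.float64(128.92028581330325))
(0, array([nan, nan, nan]), np.float64(nan), np.float64(nan))
[0.06 0.21]
shift cm [0.31 0.01 8.96] turn [ 0.03 -0.14  0.03]
  return _methods._mean(a, axis=axis, dtype=dtype,
  ret = um.true_divide(
```

View pics/p5.png

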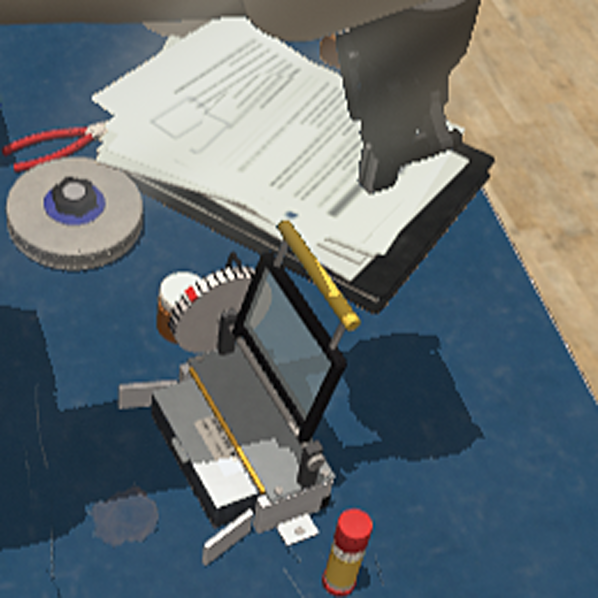

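The side view shows the closed fingers at crop (375,185), behind and above the bar (crop (285,225)–(355,322)), and clear of it. Descending behind the bar.

Emit:
jog_arm(
  targets=[
    [0.2,0,2,0,0,0],
    [0.2,0,4,0,0,0],
    [0.2,0,6,0,0,0],
    [0.2,0,8,0,0,0],
    [0.2,0,9,0,0,0],
    [0.2,0,9,0,0,0],
  ],
)

```text
time_s: 11.37
position: [0.6995, 0.0821, 0.2039]
tool_rot: [[-0.991, -0.133, -0.005], [-0.133, 0.991, 0.0], [0.004, 0.001, -1.0]]
ft_force: [0.3, 0.3, -0.4]
grip_width: -0.0004
gripper_force: 0.0
```

```bash
python3 - <<'E'
from h import *
np.set_printoptions(precision=4,suppress=True)
s=env.observe();print(s["position"],s["ft_force"])
for th in(-9,0,10,20,30,35,38,40):
    t=np.radians(th);x,z=.030-.13*np.sin(t),.085+.13*np.cos(t)
    print(th,end=" ");go((*S((.617,.071),7.65,x+.017,0),z-.008),rot(7.65))
print(lens(pic("side")))
E
```

```text
[0.6995 0.0821 0.2039] [ 0.2953  0.3395 -0.382 ]
-9 shift cm [ 1.59  0.   -0.14] turn [ 0.05 -0.26  0.02]
0 shift cm [ 3.62  0.   -0.3 ] turn [ 0.05 -0.26  0.02]
10 shift cm [ 5.88  0.   -0.09] turn [ 0.05 -0.26  0.02]
20 shift cm [8.07 0.   0.51] turn [ 0.05 -0.26  0.02]
30 shift cm [10.12  0.    1.48] turn [ 0.05 -0.26  0.02]
35 shift cm [11.07  0.    2.09] turn [ 0.05 -0.26  0.02]
38 shift cm [11.62  0.    2.5 ] turn [ 0.05 -0.26  0.02]
40 shift cm [11.97  0.    2.78] turn [ 0.05 -0.26  0.02]
(365, array([ 56.8569,  -3.9744, 210.9595]), np.float64(-12.036272244033679), np.float64(128.79089915529028))
```

Emit:
jog_arm(
  targets=[
    [0.8,0,-0.1,0,0,0],
    [1.6,0,-0.15,0,0,0],
    [2.6,0,-0.25,0,0,0],
    [3.6,0,-0.3,0,0,0],
    [4.7,0,-0.2,0,0,0],
    [5.9,0,-0.1,0,0,0],
    [7.0,0,0.2,0,0,0],
    [8.0,0,0.5,0,0,0],
  ],
)

```text
time_s: 12.08
position: [0.6218, 0.0713, 0.2038]
tool_rot: [[-0.991, -0.133, 0.005], [-0.133, 0.991, -0.0], [-0.005, -0.001, -1.0]]
ft_force: [2.0, -0.7, 1.2]
grip_width: 0.0001
gripper_force: 0.8
```

```bash
python3 - <<'E'
from h import *
np.set_printoptions(precision=4,suppress=True)
for th in(25,30,33,36,38,40):
    t=np.radians(th);x,z=.030-.13*np.sin(t),.085+.13*np.cos(t)
    print(th,end=" ");go((*S((.617,.071),7.65,x+.017,0),z-.008),rot(7.65))
print(lens(pic("side")))
E
```

```text
25 shift cm [1.28 0.03 0.89] turn [-0.06  0.31  0.02]
30 shift cm [2.29 0.04 1.41] turn [-0.06  0.31  0.02]
33 shift cm [2.87 0.04 1.76] turn [-0.06  0.31  0.02]
36 shift cm [3.44 0.04 2.14] turn [-0.06  0.31  0.02]
38 shift cm [3.8  0.04 2.42] turn [-0.06  0.31  0.02]
40 shift cm [4.15 0.04 2.7 ] turn [-0.06  0.31  0.02]
(365, array([-11.1416,  -4.6387, 206.8735]), np.float64(18.65346776494904), np.float64(128.630429058124))
```

Emit:
jog_arm(
  targets=[
    [0.7,0,0.3,0,0,0],
    [1.4,0,0.7,0,0,0],
    [2.1,0,1.1,0,0,0],
    [2.7,0,1.5,0,0,0],
    [3.2,0,1.8,0,0,0],
    [3.5,0,2.1,0,0,0],
    [3.5,0,2.1,0,0,0],
  ],
)

```text
time_s: 12.72
position: [0.5863, 0.0667, 0.1802]
tool_rot: [[-0.991, -0.133, -0.001], [-0.133, 0.991, -0.0], [0.001, 0.0, -1.0]]
ft_force: [0.1, 0.9, -0.2]
grip_width: 0.0
gripper_force: 0.0
```

```bash
python3 - <<'E'
from h import *
np.set_printoptions(precision=4,suppress=True)
for th in(36,37,38,39,40):
    t=np.radians(th);x,z=.030-.13*np.sin(t),.085+.13*np.cos(t)
    print(th,end=" ");go((*S((.617,.071),7.65,x+.017,0),z-.008),rot(7.65))
im=pic("side");print(lens(im))
save(im,"p6.png",(140,260,310,430),6)
E
```

```text
36 shift cm [-0.16  0.02 -0.2 ] turn [ 0.   -0.04  0.01]
37 shift cm [ 0.02  0.02 -0.07] turn [ 0.   -0.04  0.01]
38 shift cm [0.2  0.02 0.07] turn [ 0.   -0.04  0.01]
39 shift cm [0.38 0.02 0.21] turn [ 0.   -0.04  0.01]
40 shift cm [0.55 0.02 0.36] turn [ 0.   -0.04  0.01]
(373, array([-47.4214,  -4.6968, 187.9839]), np.float64(36.935198304943604), np.float64(128.84003143282789))
```

View pics/p6.png

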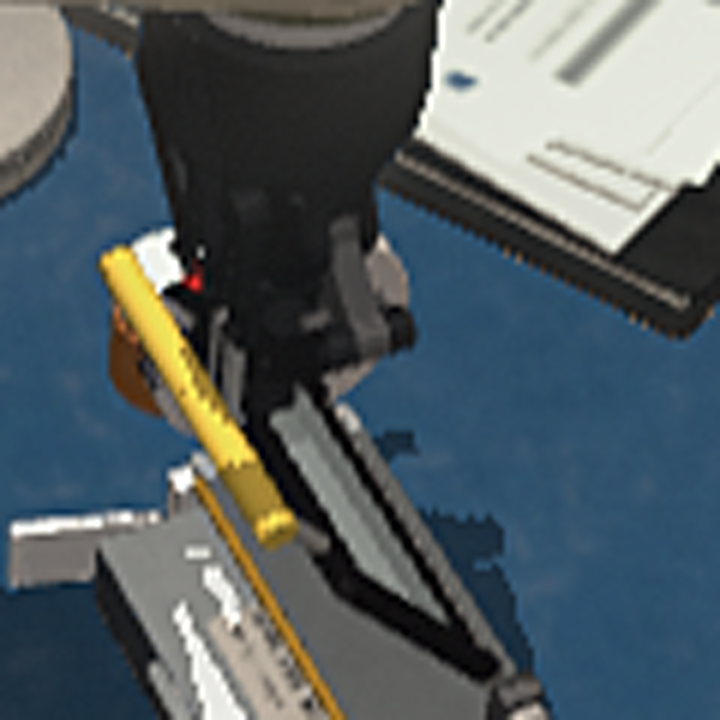

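Pose and picture agree at 37°, and the fingers are behind the bar (crop (105,260)–(290,535)). Pushing the last 3°, then letting go and checking the pointer.

Emit:
jog_arm(
  targets=[
    [0.2,0,0.1,0,0,0],
    [0.4,0,0.2,0,0,0],
    [0.55,0,0.3,0,0,0],
    [0.55,0,0.3,0,0,0],
    [0.55,0,0.3,0,0,0],
  ],
)

```text
time_s: 13.18
position: [0.5813, 0.066, 0.1771]
tool_rot: [[-0.991, -0.133, -0.0], [-0.133, 0.991, 0.0], [0.0, 0.0, -1.0]]
ft_force: [3.4, 1.4, -2.7]
grip_width: 0.0001
gripper_force: 1.6
```

Emit:
jog_arm(
  targets=[
    [-0.5,0,0,0,0,0],
    [-1,0,-1,0,0,0],
    [-1,0,-3,0,0,0],
    [-1,0,-6,0,0,0],
    [-1,0,-9,0,0,0],
    [2,0,-12,0,0,0],
    [5,0,-13,0,0,0],
    [8,0,-13,0,0,0],
  ],
)

```text
time_s: 13.85
position: [0.5016, 0.0552, 0.3102]
tool_rot: [[-0.991, -0.134, 0.005], [-0.134, 0.991, -0.001], [-0.004, -0.001, -1.0]]
ft_force: [1.0, -0.7, 0.6]
grip_width: -0.0002
gripper_force: 0.0
```

Emit:
jog_arm(
  targets=[
    [4,0,0,0,0,0],
    [8,0,0,0,0,0],
    [12,0,0,0,0,0],
    [16,0,0,0,0,0],
    [16,0,0,0,0,0],
  ],
)

```text
time_s: 14.27
position: [0.3379, 0.0344, 0.3079]
tool_rot: [[-0.991, -0.133, -0.001], [-0.133, 0.991, -0.001], [0.001, -0.0, -1.0]]
ft_force: [0.2, -0.2, 1.3]
grip_width: -0.0
gripper_force: 0.0
```

```bash
python3 - <<'E'
from h import *
np.set_printoptions(precision=4,suppress=True)
s=env.observe();print(s["time_s"],s["position"])
im=pic("side");t=pic("top");print(lens(im));print(lens(t))
g=greybox(t);print(g and (g[0],g[2]))
for n in("small_jar","glue_stick"):
    for q in env.regions_of("top",n)[:1]: print(n,q["score"],q["point"])
a1=cv2.resize(t["frame"][150:270,240:360],(400,400),interpolation=cv2.INTER_CUBIC)
a2=cv2.resize(im["frame"][160:260,310:410],(400,400),interpolation=cv2.INTER_CUBIC)
cv2.imwrite("pics/p7.png",np.hstack([a1,a2])[:,:,::-1])
E
```

```text
14.2667 [0.3379 0.0344 0.3079]
(368, array([-52.1893,  -3.8257, 184.3094]), np.float64(39.61145481126976), np.float64(128.90859959997084))
(469, array([-51.7263,   1.4188, 184.8132]), np.float64(39.310336419043594), np.float64(129.00335648388383))
(0.87, ((586.9765625, 72.44160461425781), (33.56488037109375, 123.22918701171875), 7.192280292510986))
small_jar 0.94 [204.2, 223.8]
glue_stick 0.91 [181.0, 381.8]
```

View pics/p7.png

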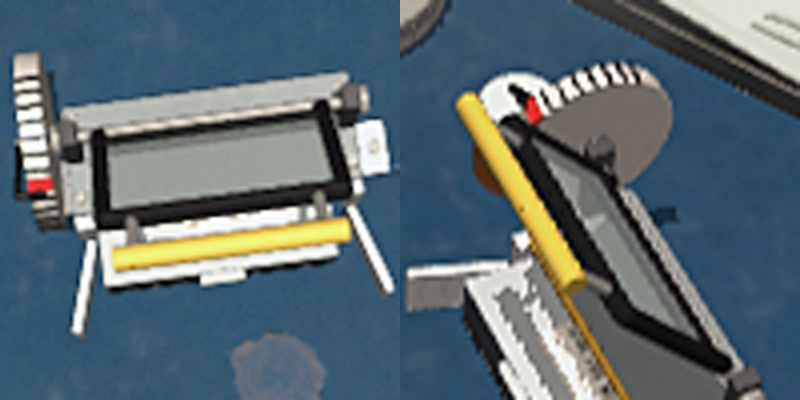

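Pointer meets the red mark (right half (530,105)), and both cameras give 39.3–39.6°. Before handing in, I'll check numerically that the bystanders haven't moved.

```bash
python3 - <<'E'
from h import *
t=pic("top");a=cv2.imread("pics/top0.png");b=t["frame"][:,:,::-1]
for n,(r0,r1,c0,c1) in dict(jar=(188,224,205,238),glue=(164,198,368,398)).items():
    d=cv2.absdiff(a[r0:r1,c0:c1],b[r0:r1,c0:c1]).max(2)
    A,B=[np.argwhere((x[r0:r1,c0:c1].min(2)>170) if n=="jar" else (x[r0:r1,c0:c1,2].astype(int)-x[r0:r1,c0:c1,0]>90)).mean(0) for x in(a,b)]
    print(n,(d>60).sum(),A,B)
print(lens(t)[2])
E
```

```text
jar 0 [15.17715618 15.41491841] [15.17715618 15.41491841]
glue 0 [11.61621622 16.67567568] [11.81481481 16.6031746 ]
39.345577970341814
```

Nothing has moved there, so I'm handing in.

```bash
python3 -c "
from rig import env
print(env.close_job())"
```

```text
the job is handed in; nothing more can be done
None
```

The job is handed in: the grey box sits squarely against the rubber stop, the magnifier is at about 39.5° on the red mark and released, and the jar and glue stick have not moved.

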